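# Fill the table caddy and hold the bag clip open over its recipe card

### The arm

A 6-joint arm with a two-finger parallel gripper is mounted at the origin on a cart in front of the work surface, level with it; the furniture and walls round the work are solid. World frame = base frame: x ahead of the robot, y to its left, z up, the work surface at z = 0. Lengths are in m, angles in rad, forces in N, time in s.
With the tool pointing down it reaches from about 0.275 to 0.975 m from the base axis. Payload 8.4 kg.
Tool frame: the origin (TCP) lies at the very end of the fingers, on their centre line; the grasp point (between the pads) lies tcp_to_grasp behind it (tcp_to_grasp is the distance from the TCP to the grasp point, in m); z points along the fingers, y is the line along which they close (so a half turn about z gives the same grasp; the last joint's range is limited). The gripper opens to 92 mm and grips with 3 to 60 N. Pads are 20 mm wide; open, the fingers measure 128 mm over their backs; the gripper's body (75 mm by 189 mm) begins 69 mm behind the grasp point.
Start: joints at [-1.226, 0.353, 1.633, -0, 1.155, -0.002], TCP at [0.212, -0.588, 0.215] pointing down, gripper open.
Joint ranges: [-2.63, 2.63], [-0.92, 2.1], [0.06, 2.66], [-1.3, 4.44], [0, 2.69], [-3.02, 3.02]. Speed limits (rad/s): [2.22, 2.22, 2.79, 3.14, 3.14, 3.14].

### API

Orientations are given as [roll, pitch, yaw] about the fixed x, y, z axes, in that order (R = Rz(yaw) Ry(pitch) Rx(roll)).
In Python, from plant import sense, snapshot, hand_in, tcp_to_grasp gives the robot as it stands. The module is installed in compiled form; this text tells all that it offers.
- The arm moves only by the tool jog_arm, never from a script. Its arguments are lists of equal length, an entry for each row: "delta_rot": the turn, a rotation vector about the tool's x, y, z in degrees, a list of three; "travel": the shift along the tool's x, y, z in cm, a list of three; "claw": the opening, from 0 (shut) to 1 (fully open). In form: {"delta_rot": [[wx, wy, wz], ...], "travel": [[dx, dy, dz], ...], "claw": [claw, ...]}. A call has 1 to 20 rows; each row shifts and turns the commanded pose from where the row before left it, along the tool's axes as they then stand; what a row does not reach is not made up. A row lasts 1/10 s, in which the tool goes at most 50 mm and 8.59 degrees, less where a joint would pass 70% of its speed; a pose out of reach is approached as far as the arm can. A call with a gripper value outside its range is refused whole. The fingers move at their own pace and stop on an object; "squeeze" is the grip in N (left out, the last holds). Time passes only in rows, so rows that do not move let the fingers close. It gives the time, the measured TCP pose, the force, the opening and the grip force at its end, in the units of the state.
- sense(): the state, without advancing time (a new reading comes with each control period).
- snapshot(name): name is "scene" or "top"; returns a dict with "img" (420x560x3 uint8, blue, green, red), "depth" (420x560 float32, m along the optical axis (not along the pixel's ray), 0 where there is no reading), "K" (3x3 intrinsics, pixels), "D" ([k1, k2, p1, p2, k3] as OpenCV has them; the pictures are not rectified), "extrinsics" (4x4, takes a point from camera to world coordinates). Camera axes: x right, y down, z forward; pixel columns grow to the right and rows downward; lengths in m; the calibration is good to about 2 mm. A picture is of the moment at which its call begins.
- hand_in(): hands the job in; it is judged then, once.
The state is a dict: "t": time; "joints": joint angles; "joint_velocities": joint speeds; "joint_torque": joint torques, N m; "ee_pos": TCP position; "tcp_rot": TCP orientation; "contact_force": force on the tool from outside, world axes, zero at the start; "ft_torque": the same for the moment, N m; "opening": finger opening in m; "grip_force": force on a finger pad.
Only numpy, scipy, OpenCV 4.12 (cv2) and the standard library are available. Lean on these libraries where they do the work, as an engineer would, in place of code of your own. Each camera call takes 0.05 s, during which the arm holds its last target. There are 200 camera calls.

### The job

Get the wooden table caddy ready: stand the salt shaker and the spice jar upright in its two round wells, one in each, either way round. Then squeeze the blue bag clip open to take it off the tumbler's rim, and hold it squeezed wide open, square over the top edge of the recipe card, with one jaw down in front of the card and one behind it and neither touching, so that I can slip my shopping list in behind the card. Finish like that, still holding the clip open; do not knock anything over, push on the card or disturb the tomato, onion and garlic.

Things in the scene. Friction and masses are not known exactly. Their poses are not given: they have to be found in the camera images.
- caddy: beech table caddy, 104 mm (x) by 190 mm (y), fixed to the worktop; origin under its centre, z up. Its block is 34 mm high, with two round wells side by side along y on its -x side; along its +x side runs a slotted rail, 52 mm high, that holds the recipe card upright. The end cheeks are 40 mm high
- well_left (a point): centre of the floor of the +y well; the wells are 52 mm in diameter and 25 mm deep (floor 9 mm above the worktop, mouth at 34 mm), their axes 100 mm apart and 52 mm from the card. Axes as the caddy's
- well_right (a point): centre of the floor of the -y well
- card: the recipe card, a stiff cream card with a red heading band, 150 mm wide (y), 2.5 mm thick (x), fixed upright in the caddy's rail; origin at the middle of its lower edge, 110 mm below its top edge
- card_top (a point): middle of the top edge of the recipe card, a stiff cream card 150 mm wide (along this point's y) and 2.5 mm thick (along x), fixed upright in the caddy; its top edge is 130 mm above the worktop. z up
- salt: salt shaker with a grey cap, 44 mm in diameter up to 70 mm, 34 mm above that, 90 mm tall, about 0.1 kg; origin at the centre of its underside, z up
- spice: glass spice jar with a green cap, 46 mm in diameter, 106 mm tall, about 0.11 kg; origin at the centre of its underside, z up
- tumbler: painted glass tumbler, 72 mm in diameter, 106 mm tall, 0.26 kg, loose; origin at the centre of its underside. The clip sits on its rim at the tumbler's +x side
- clip: blue bag clip like a big clothes peg, 45 g, parked upright on the tumbler's rim, tails up. Origin on the pivot, z up to the tails, y along the pivot, x across the levers (squeeze along x). Flat tails, 24 mm wide (y), reach 4 to 49 mm above the pivot, leaning apart: 43 mm over their outsides at the top; at full squeeze parallel, 22 mm over their outsides. Body = the -x lever with the spring
- clip_lip_a (a point): lower inner edge of the rubber lip (18 mm wide, 12 mm high) on the clip's -x jaw, 44 mm below the pivot. At full squeeze both lips end 43 mm below the pivot and stand 27 mm apart, evenly about the middle of the grip
- clip_lip_b (a point): lower inner edge of the rubber lip on the clip's +x jaw. When squeezed and lifted the clip may settle up to 5 mm lower between the pads
- clip_lever (a joint): opening of the clip in rad: near 0 parked on the glass, -0.13 fully shut, 0.50 wide open at a firm stop with the tails parallel. The spring takes about 6 N at mid-tail to start and 10 N at the stop; a grip of 15 to 30 N holds it there
- tomato: tomato, 74 mm, a bystander; origin at the centre of its underside
- onion: onion, 75 mm, a bystander; origin at the centre of its underside
- garlic: garlic bulb, 55 mm, a bystander; origin at the centre of its underside
Not all that is in view belongs to the job. Leave any red look-alike of the spice alone. Of the things that look like the clip, the smaller one is meant.

How it is judged:
On the way, in this order (a step that is already met when the one before it is completed fails the run):
1. one jar stands upright in a well (((horizontal distance between salt and well_left below 0.007 m and z of salt in the frame of well_left below 0.006 m and angle between salt's own z axis and vertical below 0.12 rad) or (horizontal distance between salt and well_right below 0.007 m and z of salt in the frame of well_right below 0.006 m and angle between salt's own z axis and vertical below 0.12 rad) or (horizontal distance between spice and well_left below 0.007 m and z of spice in the frame of well_left below 0.006 m and angle between spice's own z axis and vertical below 0.12 rad) or (horizontal distance between spice and well_right below 0.007 m and z of spice in the frame of well_right below 0.006 m and angle between spice's own z axis and vertical below 0.12 rad))), for 0.2 s.
2. both jars stand upright in the wells, one in each ((((horizontal distance between salt and well_left below 0.007 m and z of salt in the frame of well_left below 0.006 m and angle between salt's own z axis and vertical below 0.12 rad) and (horizontal distance between spice and well_right below 0.007 m and z of spice in the frame of well_right below 0.006 m and angle between spice's own z axis and vertical below 0.12 rad)) or ((horizontal distance between salt and well_right below 0.007 m and z of salt in the frame of well_right below 0.006 m and angle between salt's own z axis and vertical below 0.12 rad) and (horizontal distance between spice and well_left below 0.007 m and z of spice in the frame of well_left below 0.006 m and angle between spice's own z axis and vertical below 0.12 rad)))), for 0.2 s.
3. the fingers hold the clip squeezed open, its jaws lifted clear above the tumbler's rim (contact force between clip and the fingers above 2 N and value of joint clip_lever above 0.38 rad and height (world z) of each of clip_lip_a, clip_lip_b above 0.115 m), for 0.2 s.
At the end, for the whole second after the job is handed in: Jars upright on the well floors, one in each (7 mm, 0.12 rad). Fingers hold the clip still, open beyond 0.38 rad, square to the card (0.3 rad), a lip on each side of it, 5 mm below its top edge and 4 mm off its middle, touching nothing else; tumbler upright ((((horizontal distance between salt and well_left below 0.007 m and z of salt in the frame of well_left below 0.006 m and angle between salt's own z axis and vertical below 0.12 rad) and (horizontal distance between spice and well_right below 0.007 m and z of spice in the frame of well_right below 0.006 m and angle between spice's own z axis and vertical below 0.12 rad)) or ((horizontal distance between salt and well_right below 0.007 m and z of salt in the frame of well_right below 0.006 m and angle between salt's own z axis and vertical below 0.12 rad) and (horizontal distance between spice and well_left below 0.007 m and z of spice in the frame of well_left below 0.006 m and angle between spice's own z axis and vertical below 0.12 rad))) and contact force between clip and the fingers above 2 N and value of joint clip_lever above 0.38 rad and linear speed of clip below 0.03 m/s and z of each of clip_lip_a, clip_lip_b in the frame of card_top below -0.005 m and y of clip_lip_a in the frame of card_top between -0.07 and 0.07 m and y of clip_lip_b in the frame of card_top between -0.07 and 0.07 m and ((x of clip_lip_a in the frame of card_top below -0.004 m and x of clip_lip_b in the frame of card_top above 0.004 m) or (x of clip_lip_b in the frame of card_top below -0.004 m and x of clip_lip_a in the frame of card_top above 0.004 m)) and angle between the y axis of clip and the y axis of card_top, either way round below 0.3 rad and contact force between clip and caddy below 0.3 N and contact force between clip and tumbler below 0.1 N and angle between tumbler's own z axis and vertical below 0.2 rad); the arm keeps its last pose, push and grip.
It fails at once if the tomato, the onion or the garlic is moved by more than 30 mm (distance of any of tomato, onion, garlic from where it was at the start of the episode above 0.03 m).
It fails at once if a jar or the tumbler is knocked over (tilted by more than 0.7 rad) (angle between any of salt, spice, tumbler's own z axis and vertical above 0.7 rad).
It fails at once if the card is pushed with more than 8 N (contact force between card and anything else above 8 N).
It also fails if it takes over 72 s, if anything falls off the work surface, if the arm or the gripper's body presses on something with over 40 N, if the wrist force passes 120 N, or if a joint passes its speed limit or range.

## Working session

There is one attempt and no reset: what is moved stays moved. The work goes in short steps, Python scripts to look and compute and a tool call to move; the robot and the scene stay as the last step left them, time stands still between calls to the robot, and variables do not carry over. Pictures are saved under pics/ and viewed, at most 10 in all, crops included, and the job is handed in when it is done.

Besides the shell and the picture viewer there is one more tool, called after ">>>" as name(argument=value, ...) on one line, values as JSON. jog_arm: Moves the arm, as the interface text tells. Its arguments: {"type":"object","properties":{"delta_rot":{"type":"array","items":{"type":"array","items":{"type":"number"}}},"travel":{"type":"array","items":{"type":"array","items":{"type":"number"}}},"claw":{"type":"array","items":{"type":"number"}},"squeeze":{"type":"number"}},"required":["delta_rot","travel","claw"]}

```bash
mkdir -p pics; cat > h.py <<'E'
import numpy as np, cv2
from plant import sense, snapshot, hand_in, tcp_to_grasp
def cloud(s):
    h,w=s["depth"].shape
    u,v=np.meshgrid(np.arange(w),np.arange(h))
    p=cv2.undistortPoints(np.stack([u,v],-1).reshape(-1,1,2).astype(np.float32),s["K"],s["D"]).reshape(h,w,2)
    d=s["depth"][...,None]
    c=np.concatenate([p*d,d],-1)
    E=s["extrinsics"]; W=c@E[:3,:3].T+E[:3,3]
    W[s["depth"]<=0]=np.nan
    return W
E
python3 - <<'E'
from h import *
print(tcp_to_grasp,sense())
for n in("scene","top"):
    s=snapshot(n); np.savez(n+".npz",**s); cv2.imwrite(f"pics/{n}0.png",s["img"])
    print(n,s["K"],s["D"],s["extrinsics"])
E
```

```text
0.0187 {'t': 0.0, 'joints': array([-1.22641110e+00,  3.53612395e-01,  1.63413676e+00, -2.13463272e-05,
        1.15519078e+00, -2.39586920e-03]), 'joint_velocities': array([-0.00074413,  0.00170225, -0.00030125, -0.00136074, -0.00046009,
        0.00027483]), 'joint_torque': array([ 1.82071024e-03, -5.93833494e+01, -3.34221232e+01,  6.96431659e-02,
        2.30829616e-02, -1.17233317e-04]), 'ee_pos': array([ 0.21224894, -0.58733047,  0.2138849 ]), 'tcp_rot': array([-3.14024533e+00,  1.62895586e-05,  3.46789736e-01]), 'contact_force': array([-0.41814382,  0.09257625,  0.29325194]), 'ft_torque': array([-0.02900613, -0.01935552, -0.00501978]), 'grip_force': 0.0, 'opening': 0.09174198416725668}
scene [[542.21837111   0.         280.40515106]
 [  0.         542.21837111 206.95424748]
 [  0.           0.           1.        ]] [-0.01307708  0.          0.          0.          0.        ] [[-0.73183217 -0.42239389  0.53479443 -0.19318601]
 [-0.6813699   0.43910648 -0.58559419  0.72720967]
 [ 0.01251971 -0.79294949 -0.60915873  0.99181585]
 [ 0.          0.          0.          1.        ]]
top [[477.65984798   0.         280.34642471]
 [  0.         477.65984798 206.01752201]
 [  0.           0.           1.        ]] [-0.13692404  0.          0.          0.          0.        ] [[-1.98493024e-02 -9.81575401e-01  1.90041408e-01  3.54192798e-01]
 [-9.99794668e-01  2.02625056e-02  2.31266992e-04 -1.25058945e-01]
 [-4.07772108e-03 -1.89997796e-01 -9.81776049e-01  1.27958095e+00]
 [ 0.00000000e+00  0.00000000e+00  0.00000000e+00  1.00000000e+00]]
```

View pics/scene0.png

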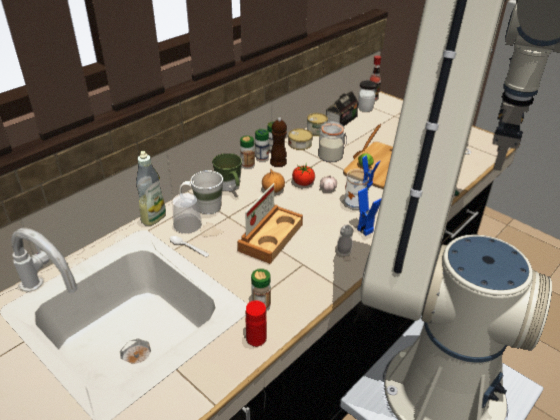

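View pics/top0.png

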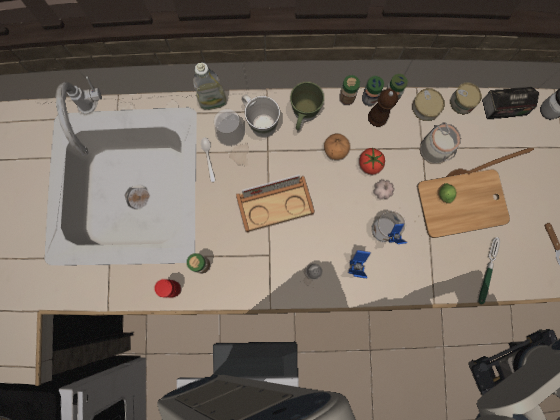

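The scene view shows the caddy at (270,233), salt at (345,238), spice at (261,285) with its red look-alike in front, and the clip on the tumbler at (362,183) with the larger blue clip below. In the top view the wells are at (259,215) and (295,205), salt at (314,270), spice at (197,263), the tumbler at (386,227) with the small clip at (396,234), and the larger clip at (358,264).

```bash
cat > m.py <<'E'
from h import *
S={n:dict(np.load(n+".npz")) for n in("top","scene")}
C={n:cloud(S[n]) for n in S}
T=C["top"]; A=np.concatenate([C[n].reshape(-1,3) for n in C])
I=np.concatenate([S[n]["img"].reshape(-1,3) for n in S]).astype(int)
ok=~np.isnan(A[:,0]); A=A[ok]; I=I[ok]
src=np.concatenate([np.full(C[n][...,0].size,i) for i,n in enumerate(C)])[ok]
def near(u,v): return T[v-1:v+2,u-1:u+2].reshape(-1,3).mean(0)
for n,u,v in(("salt",314,270),("spice",197,263),("tumb",388,228),("clip",396,234),("big",358,264),("tom",372,161),("gar",384,189),("onion",337,147)): print(n,near(u,v).round(3))
def fitc(P,m):
    (x,y),r=cv2.minEnclosingCircle(P[:,:2].astype(np.float32)); print(m,len(P),"mec",np.round([x,y,r],4),"mean",P.mean(0).round(4),"zmax",P[:,2].max().round(4))
for n,u,v,z0,z1 in(("salt",314,270,.08,.1),("spice",197,263,.095,.12),("tumb",386,228,.097,.115)):
    c=near(u,v)
    for k in(0,1):
        m=(np.hypot(*(A[:,:2]-c[:2]).T)<.05)&(A[:,2]>z0)&(A[:,2]<z1)&(src==k)
        if n=="tumb": m&=~(I[:,0]>I[:,2]+50)
        if m.sum()>3: fitc(A[m],n+str(k))
# clips
b=(I[:,0]>I[:,2]+60)&(I[:,0]>I[:,1]+40)&(A[:,2]>.02)
for n,u,v in(("clip",396,234),("big",358,264)):
    c=near(u,v)
    for k in(0,1):
        P=A[b&(np.hypot(*(A[:,:2]-c[:2]).T)<.06)&(src==k)]; print(n,k,len(P),P.min(0).round(3),P.max(0).round(3))
        if len(P)>5: print(cv2.minAreaRect(P[P[:,2]>P[:,2].max()-.012][:,:2].astype(np.float32)))
# card
c=near(275,203)
for k in(0,1):
    P=A[(np.hypot(*(A[:,:2]-c[:2]).T)<.13)&(A[:,2]>.118)&(A[:,2]<.14)&(src==k)]
    if len(P)>5:
        l=cv2.fitLine(P[:,:2].astype(np.float32),cv2.DIST_HUBER,0,.01,.01).ravel();t=(P[:,:2]-l[2:])@l[:2]
        print("card",k,len(P),l,P[:,2].max(),l[2:]+l[:2]*t.min(),l[2:]+l[:2]*t.max())
# block top
P=A[(np.hypot(*(A[:,:2]-c[:2]).T)<.12)&(A[:,2]>.028)&(A[:,2]<.06)&(src==0)]
print("caddy",cv2.minAreaRect(P[:,:2].astype(np.float32)))
# wells: pixels in block where z<0.03 within caddy ellipse
for u,v in((259,215),(295,205)):
    c=near(u,v); print("well px",c.round(4))
    for k in(0,1):
        P=A[(np.hypot(*(A[:,:2]-c[:2]).T)<.035)&(A[:,2]<.026)&(A[:,2]>.003)&(src==k)]
        if len(P)>5: fitc(P,"well%d"%k)
E
python3 m.py
python3 - <<'E'
import cv2
i=cv2.imread('pics/top0.png')
a=cv2.resize(i[165:285,225:325],None,fx=4,fy=4,interpolation=2); b=cv2.resize(i[165:285,340:440],None,fx=4,fy=4,interpolation=2)
cv2.imwrite('pics/c0.png',cv2.hconcat([a,b]))
E
```

```text
salt [ 0.421 -0.205  0.088]
spice [0.443 0.083 0.105]
tumb [ 0.534 -0.415  0.008]
clip [ 0.502 -0.407  0.125]
big [ 0.435 -0.319  0.069]
tom [ 0.71  -0.373  0.052]
gar [ 0.633 -0.402  0.046]
onion [ 0.748 -0.28   0.059]
salt0 127 mec [ 0.4203 -0.2085  0.0168] mean [ 0.4202 -0.2082  0.0865] zmax 0.0944
salt1 70 mec [ 0.4176 -0.2014  0.0151] mean [ 0.4168 -0.2009  0.0843] zmax 0.0911
spice0 260 mec [0.4466 0.0893 0.0226] mean [0.4466 0.0884 0.1048] zmax 0.1143
spice1 252 mec [0.4454 0.0933 0.0238] mean [0.4432 0.0954 0.1029] zmax 0.1078
tumb0 117 mec [ 0.5269 -0.4033  0.039 ] mean [ 0.5332 -0.4036  0.104 ] zmax 0.1147
tumb1 80 mec [ 0.5257 -0.4019  0.0395] mean [ 0.5318 -0.3949  0.1014] zmax 0.1111
clip 0 98 [ 0.474 -0.418  0.095] [ 0.519 -0.393  0.177]
((0.4969223737716675, -0.40578940510749817), (0.046226125210523605, 0.019885152578353882), 4.878855228424072)
clip 1 159 [ 0.469 -0.413  0.073] [ 0.518 -0.384  0.174]
((0.49443113803863525, -0.3974439203739166), (0.017470309510827065, 0.0492260716855526), 85.0705337524414)
big 0 188 [ 0.399 -0.338  0.021] [ 0.462 -0.297  0.134]
((0.4310
[... 341 characters left out ...]
41 [ 0.61615816 -0.03000838] [ 0.65314398 -0.17314338]
card 1 125 [ 0.24554628 -0.96938485  0.634122   -0.09296324] 0.13363848024804492 [ 0.61648619 -0.02333928] [ 0.6534793  -0.16938329]
caddy ((0.6022140383720398, -0.11035509407520294), (0.10175687074661255, 0.19018055498600006), 13.85405445098877)
well px [ 0.5766 -0.0666  0.0092]
well0 285 mec [ 0.5743 -0.0657  0.0258] mean [ 0.5763 -0.0649  0.0097] zmax 0.0252
well1 190 mec [ 0.572  -0.0688  0.0311] mean [ 0.5811 -0.0753  0.013 ] zmax 0.0259
well px [ 0.6021 -0.1645  0.0089]
well0 277 mec [ 0.6    -0.1638  0.0254] mean [ 0.6009 -0.1638  0.0093] zmax 0.0259
well1 152 mec [ 0.5975 -0.167   0.0307] mean [ 0.6074 -0.1738  0.0131] zmax 0.026
```

View pics/c0.png

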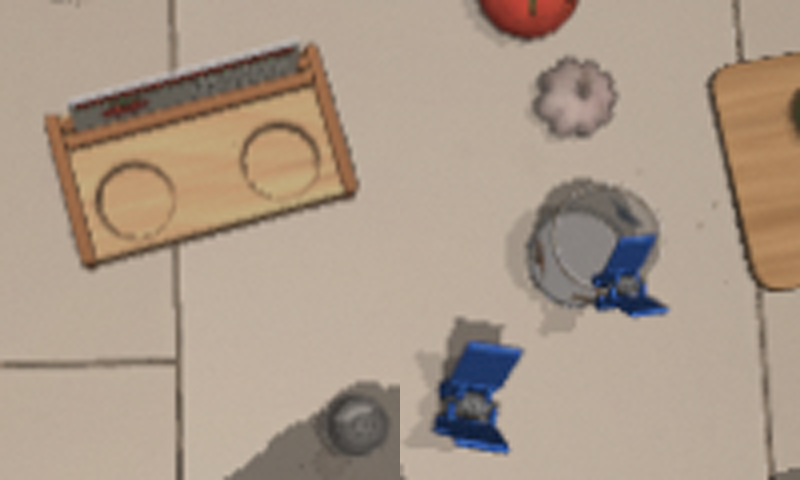

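The crop shows the wells at (135,200) and (280,160) in the left half. In the right half the small clip sits on the tumbler's lower-right rim at (625,285), with its tails separated roughly along world x. The larger clip stands on the worktop at (475,405).

```bash
cat >> h.py <<'E'
def cast(s,uv,z):
    p=cv2.undistortPoints(np.asarray(uv,np.float32).reshape(-1,1,2),s["K"],s["D"]).reshape(-1,2)
    d=np.c_[p,np.ones(len(p))]@s["extrinsics"][:3,:3].T; o=s["extrinsics"][:3,3]
    return o+d*((z-o[2])/d[:,2])[:,None]
def topdisc(s,c,r,z,tol=.006):
    W=cloud(s); m=(np.hypot(W[...,0]-c[0],W[...,1]-c[1])<r)&(abs(W[...,2]-z)<tol)
    v,u=np.nonzero(m); X=cast(s,np.c_[u,v],z)
    (x,y),rr=cv2.minEnclosingCircle(X[:,:2].astype(np.float32))
    return np.r_[X.mean(0)[:2],x,y,rr].round(4),len(u)
E
python3 - <<'E'
from h import *
S={n:dict(np.load(n+".npz")) for n in("top","scene")}
for n in S:
    s=S[n]
    print(n,"salt",topdisc(s,(.42,-.206),.03,.09,.004),"spice",topdisc(s,(.445,.09),.035,.106,.005))
    W=cloud(s); I=s["img"].astype(int)
    red=(I[...,2]>120)&(I[...,1]<50)&(W[...,1]>.05)&(W[...,0]<.5); print(" red",np.nanmedian(W[red],0))
    # flat floor check
    m=(abs(W[...,0]-.5)<.03)&(abs(W[...,1]+.05)<.1); print(" floor z",np.nanmedian(W[...,2][m]),np.nanstd(W[...,2][m]))
    # card top edge at z=.130
    m=(abs(W[...,2]-.129)<.007)&(np.hypot(W[...,0]-.635,W[...,1]+.1)<.11); v,u=np.nonzero(m); X=cast(s,np.c_[u,v],.13)[:,:2].astype(np.float32)
    print(" card",cv2.minAreaRect(X))
    # clip tails: tops
    b=(I[...,0]>I[...,2]+60)&(I[...,0]>I[...,1]+40)&(np.hypot(W[...,0]-.497,W[...,1]+.403)<.05)
    P=W[b]; print(" clip zhist",np.percentile(P[:,2],[1,10,50,90,97,100]).round(3))
    for z0 in(.13,.145,.16):
        Q=P[(P[:,2]>z0)&(P[:,2]<z0+.02)]
        l,lab,c=cv2.kmeans(Q[:,:2].astype(np.float32),2,None,(3,50,1e-5),5,0); print("  tails",z0,c.round(4).tolist(),np.bincount(lab.ravel()))
    m=(abs(W[...,2]-.106)<.006)&(np.hypot(W[...,0]-.529,W[...,1]+.403)<.05)&~b&(I[...,0]<I[...,2]+30); v,u=np.nonzero(m);X=cast(s,np.c_[u,v],.106)
    A=np.c_[2*X[:,:2],np.ones(len(X))]; r=np.linalg.lstsq(A,(X[:,:2]**2).sum(1),rcond=None)[0]; print(" rim ls",r[:2],np.sqrt(r[2]+r[:2]@r[:2]),"mec",cv2.minEnclosingCircle(X[:,:2].astype(np.float32)))
E
```

```text
top salt (array([ 0.4202, -0.2082,  0.42  , -0.2076,  0.0138]), 69) spice (array([0.4464, 0.0887, 0.4461, 0.089 , 0.0227]), 234)
 red [0.39226739 0.16563089 0.10431588]
 floor z -0.0007539281054060876 0.0026686716499516486
 card ((0.6342035531997681, -0.10205096751451492), (0.005394859239459038, 0.14676113426685333), 14.29337215423584)
 clip zhist [0.096 0.127 0.152 0.173 0.175 0.177]
  tails 0.13 [[0.4902999997138977, -0.4002000093460083], [0.5077999830245972, -0.4036000072956085]] [ 5 27]
  tails 0.145 [[0.5134999752044678, -0.4075999855995178], [0.5120999813079834, -0.39809998869895935]] [12 13]
  tails 0.16 [[0.5167999863624573, -0.40299999713897705], [0.4754999876022339, -0.4074000120162964]] [27 14]
 rim ls [ 0.53080544 -0.40215558] 0.033845302339981884 mec ((0.5311022996902466, -0.4020581543445587), 0.03582489863038063)
scene salt (array([ 0.4165, -0.1996,  0.4168, -0.1983,  0.0106]), 20) spice (array([0.4433, 0.0955, 0.4432, 0.0963, 0.0238]), 206)
 red [0.3705124  0.18127476 0.09733219]
 floor z -0.0027408615582789064 0.002368400337791927
 card ((0.6302576065063477, -0.09174218028783798), (0.007124137133359909, 0.15614034235477448), 13.810030937194824)
 clip zhist [0.084 0.095 0.129 0.165 0.17  0.174]
  tails 0.13 [[0.5085999965667725, -0.4000000059604645], [0.4814000129699707, -0.39469999074935913]] [31  5]
  tails 0.145 [[0.4740000069141388, -0.39890000224113464], [0.5123000144958496, -0.39899998903274536]] [ 3 27]
  tails 0.16 [[0.5145000219345093, -0.3977000117301941], [0.47189998626708984, -0.3993000090122223]] [17  6]
 rim ls [ 0.52416228 -0.39480818] 0.034278100616098296 mec ((0.5210590362548828, -0.3929876685142517), 0.040942635387182236)
```

>>> jog_arm(delta_rot=[[0,0,5.4],[0,0,0],[0,0,0],[0,0,0],[0,0,0],[0,0,0],[0,0,0],[0,0,0],[0,0,0],[0,0,0],[0,0,0],[0,0,0]], travel=[[0,0,0],[3.3,-3.53,0],[3.3,-3.53,0],[3.3,-3.53,0],[3.3,-3.53,0],[3.3,-3.53,0],[3.3,-3.53,0],[3.3,-3.53,0],[3.3,-3.53,0],[3.3,-3.53,0],[0,0,0],[0,0,0]], claw=[1,1,1,1,1,1,1,1,1,1,1,1], squeeze=10)

```text
t: 1.3
ee_pos: [0.4208, -0.205, 0.2144]
tcp_rot: [-3.142, 0.0, 0.256]
contact_force: [-0.5, -0.7, 0.2]
opening: 0.0918
grip_force: 0.0
```

>>> jog_arm(delta_rot=[[0,0,0],[0,0,0],[0,0,0],[0,0,0],[0,0,0],[0,0,0],[0,0,0],[0,0,0],[0,0,0],[0,0,0],[0,0,0],[0,0,0],[0,0,0],[0,0,0]], travel=[[0,0,4],[0,0,4],[0,0,4],[0,0,3],[0,0,1.8],[0,0,1],[0,0,0],[0,0,0],[0,0,0],[0,0,0],[0,0,0],[0,0,0],[0,0,0],[0,0,0]], claw=[1,1,1,1,1,1,0.46,0.46,0.46,0.2,0.2,0.2,0.2,0.2])

```text
t: 2.7
ee_pos: [0.4209, -0.206, 0.0368]
tcp_rot: [3.141, -0.0, 0.253]
contact_force: [-0.4, -0.3, 2.2]
opening: 0.0394
grip_force: 10.0
```

```bash
python3 - <<'E'
from h import *
o=[]
for n,(u,v) in(("scene",(345,235)),("top",(314,270))):
    i=snapshot(n)["img"][v-50:v+50,u-50:u+50]; o.append(cv2.resize(i,None,fx=4,fy=4,interpolation=2))
cv2.imwrite("pics/g1.png",cv2.hconcat(o)); print(sense()["opening"],sense()["ee_pos"])
E
```

```text
0.039075152632832025 [ 0.42083318 -0.20599493  0.03671324]
```

View pics/g1.png

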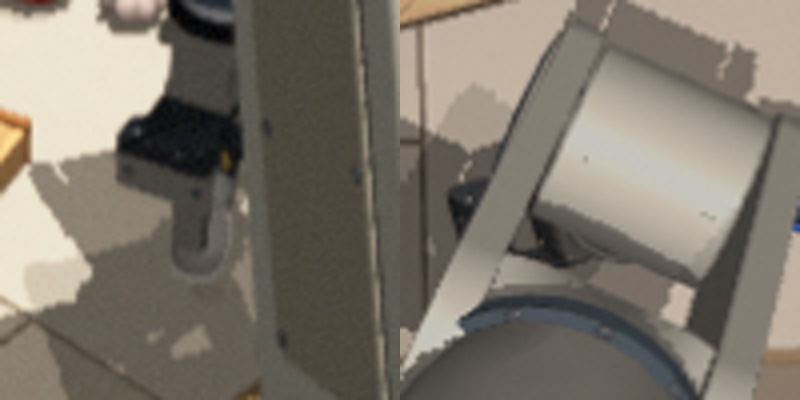

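The salt is hidden behind the fingers: the scene half shows the finger at (205,240) and the arm link at (315,200), and the top view is blocked. I'll release, back off and re-measure; this also calibrates the cameras.

>>> jog_arm(delta_rot=[[0,0,0],[0,0,0],[0,0,0],[0,0,0],[0,0,0],[0,0,0],[0,0,0],[0,0,0],[0,0,0],[0,0,0],[0,0,0],[0,0,0],[0,0,0],[0,0,0],[0,0,0],[0,0,0]], travel=[[0,0,0],[0,0,0],[0,0,0],[0,0,0],[0,0,-2],[0,0,-4],[0,0,-4],[0,0,-4],[0,0,-4],[0,5,0],[0,5,0],[0,5,0],[0,5,0],[0,5,0],[0,0,0],[0,0,0]], claw=[0.7,0.7,0.7,0.8,1,1,1,1,1,1,1,1,1,1,1,1])

```text
t: 4.4
ee_pos: [0.4825, -0.4484, 0.2155]
tcp_rot: [-3.14, 0.001, 0.251]
contact_force: [-0.5, 1.0, -0.2]
opening: 0.0918
grip_force: 0.0
```

```bash
python3 - <<'E'
from h import *
for n in("top","scene"):
    s=snapshot(n); np.savez(n+"1.npz",**s)
    W=cloud(s); m=np.hypot(W[...,0]-.42,W[...,1]+.205)<.04
    for lo,hi in((.02,.05),(.05,.075),(.084,.1)):
        k=m&(W[...,2]>lo)&(W[...,2]<hi); P=W[k]
        if len(P)>3: print(n,lo,len(P),P.mean(0).round(4),P.min(0).round(4),P.max(0).round(4))
    try: print(topdisc(s,(.42,-.206),.035,.09,.004))
    except Exception as e: print(e)
    cv2.imwrite("pics/s1%s.png"%n,s["img"])
E
```

```text
top 0.02 50 [ 0.42   -0.2016  0.0391] [ 0.4011 -0.2295  0.0259] [ 0.4427 -0.1875  0.0488]
top 0.05 22 [ 0.4195 -0.1952  0.0577] [ 0.403  -0.2096  0.0502] [ 0.4385 -0.1896  0.0746]
top 0.084 89 [ 0.4205 -0.2078  0.088 ] [ 0.4087 -0.2202  0.0841] [ 0.4362 -0.1951  0.0932]
(array([ 0.4211, -0.2084,  0.4218, -0.2092,  0.0143]), 70)
scene 0.02 148 [ 0.4129 -0.1913  0.0353] [ 0.3976 -0.2136  0.0202] [ 0.438  -0.179   0.0497]
scene 0.05 102 [ 0.4128 -0.1935  0.0624] [ 0.401  -0.2177  0.0501] [ 0.4333 -0.1831  0.0749]
scene 0.084 41 [ 0.4177 -0.2022  0.0863] [ 0.4058 -0.2138  0.084 ] [ 0.4301 -0.1904  0.0909]
(array([ 0.4167, -0.1993,  0.4128, -0.1993,  0.0125]), 19)
```

```bash
python3 - <<'E'
from h import *
s=dict(np.load("top1.npz"))
print(cast(s,[[225+135/4-.4,165+201/4-.4],[225+280/4-.4,165+161/4-.4]],.034))
# well: pixels clearly below the block top -> hole mouth silhouette (near rim edge) : fit circles to boundary cast at .034
W=cloud(s)
for c in((.574,-.0655),(.600,-.1635)):
    m=((np.hypot(W[...,0]-c[0],W[...,1]-c[1])<.034)&(W[...,2]<.0225)).astype(np.uint8)
    cs,_=cv2.findContours(m,0,1); k=max(cs,key=cv2.contourArea).reshape(-1,2)
    X=cast(s,k,.034); print(cv2.fitEllipse((X[:,:2]*1000).astype(np.float32)),cv2.minEnclosingCircle((X[:,:2]*1000).astype(np.float32)))
# caddy silhouette: outer front edge of block top (z~.034) and cheeks
m=(np.hypot(W[...,0]-.6,W[...,1]+.11)<.13)
e=np.array([.969,.249]); f=np.array([-.249,.969]); o=np.array([.6,-.11])
for lo,hi in((.028,.036),(.036,.046),(.046,.058),(.1,.14)):
    P=W[m&(W[...,2]>lo)&(W[...,2]<hi)][:,:2]-o; print(lo,len(P),np.percentile(P@e,[1,99]).round(4),np.percentile(P@f,[1,99]).round(4))
E
```

```text
[[ 0.5726831  -0.06605802  0.034     ]
 [ 0.59767636 -0.16269701  0.034     ]]
((571.5155029296875, -66.59416961669922), (47.058876037597656, 48.71212387084961), 17.772977828979492) ((572.1956176757812, -66.18142700195312), 25.578664779663086)
((595.9535522460938, -163.09649658203125), (46.754390716552734, 48.47724914550781), 164.9433135986328) ((595.91064453125, -163.0885772705078), 25.145755767822266)
0.028 1021 [-0.0478  0.0268] [-0.0857  0.0845]
0.036 506 [-0.048   0.0505] [-0.0949  0.0936]
0.046 287 [0.0249 0.0443] [-0.0841  0.0829]
0.1 223 [0.034  0.0383] [-0.0741  0.0724]
```

>>> jog_arm(delta_rot=[[0,0,0],[0,0,0],[0,0,0],[0,0,0],[0,0,0],[0,0,0],[0,0,0],[0,0,0],[0,0,0],[0,0,0],[0,0,0],[0,0,0],[0,0,0],[0,0,0],[0,0,0],[0,0,0],[0,0,0],[0,0,0],[0,0,0],[0,0,0]], travel=[[0.1,-5,0],[0,-5,0],[0,-5,0],[0,-5,0],[0,-5,0],[0,0,0],[0,0,4],[0,0,4],[0,0,4],[0,0,3],[0,0,1.9],[0,0,1],[0,0,0],[0,0,0],[0,0,0],[0,0,0],[0,0,0],[0,0,0],[0,0,-2],[0,0,-3]], claw=[1,1,1,1,1,1,1,1,1,1,1,1,0.46,0.46,0.2,0.2,0.2,0.2,0.2,0.2], squeeze=15)

```text
t: 6.5
ee_pos: [0.4203, -0.2051, 0.087]
tcp_rot: [-3.139, 0.003, 0.253]
contact_force: [0.4, -0.7, -1.0]
opening: 0.0327
grip_force: 15.0
```

>>> jog_arm(delta_rot=[[0,0,0],[0,0,0],[0,0,0],[0,0,0]], travel=[[0,0,-4],[0,0,-4],[0,0,-4],[0,0,0]], claw=[0.2,0.2,0.2,0.2])

```text
t: 6.9
ee_pos: [0.4243, -0.2071, 0.2126]
tcp_rot: [3.136, -0.007, 0.253]
contact_force: [0.2, 0.9, 0.0]
opening: 0.0323
grip_force: 15.0
```

```bash
python3 - <<'E'
from h import *
s=snapshot("scene");p=sense()["ee_pos"];print(p,sense()["opening"])
E=np.linalg.inv(s["extrinsics"]); c=E[:3,:3]@p+E[:3,3]; uv=(s["K"]@c)[:2]/c[2]; print(uv)
u,v=uv.astype(int); cv2.imwrite("pics/g2.png",cv2.resize(s["img"][v-60:v+60,max(u-70,0):u+70],None,fx=4,fy=4,interpolation=2))
E
```

```text
[ 0.42305028 -0.20645452  0.20999029] 0.03202578340516987
[350.72019616 186.78016296]
```

View pics/g2.png

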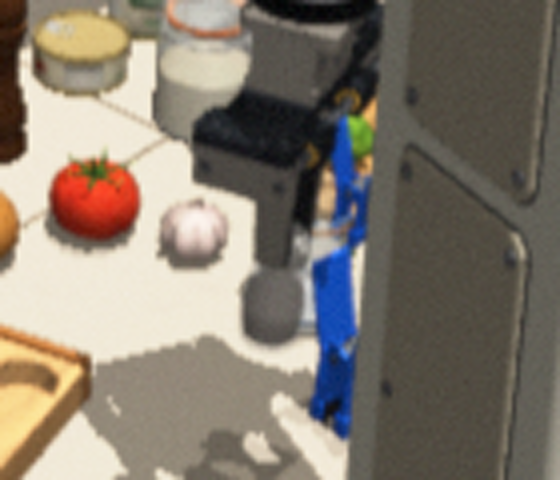

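The jar hangs below the finger at (270,305) in the crop, further below the TCP (280,240) than expected. I'll measure its height and tilt.

```bash
python3 - <<'E'
from h import *
for n in("scene","top"):
    s=snapshot(n);p=sense()["ee_pos"]; W=cloud(s)
    m=(np.hypot(W[...,0]-p[0],W[...,1]-p[1])<.045)&(W[...,2]>.1)&(W[...,2]<.26)
    for z in np.arange(.12,.26,.01):
        k=m&(abs(W[...,2]-z)<.005); P=W[k]
        if len(P)>2: print(n,round(z,3),len(P),(P.min(0)-p).round(3)[:2],(P.max(0)-p).round(3)[:2],np.median(s["img"][k],0))
print(sense()["opening"],p)
E
```

```text
scene 0.13 3 [-0.014  0.002] [0.002 0.015] [190. 206. 216.]
scene 0.14 38 [-0.017 -0.009] [0.018 0.022] [145.5 157.5 165. ]
scene 0.15 43 [-0.019 -0.003] [0.017 0.025] [80. 84. 89.]
scene 0.16 48 [-0.021 -0.008] [0.021 0.026] [86.  91.5 96.5]
scene 0.17 65 [-0.02  -0.012] [0.019 0.028] [ 96. 102. 107.]
scene 0.18 55 [-0.018 -0.006] [0.016 0.022] [ 96. 102. 107.]
scene 0.19 55 [-0.017 -0.006] [0.018 0.02 ] [ 98. 103. 107.]
scene 0.2 28 [-0.016 -0.003] [0.01  0.021] [ 91.5  96.5 100. ]
scene 0.21 38 [-0.019 -0.025] [-0.002  0.029] [89.  93.5 97. ]
scene 0.22 66 [-0.018 -0.029] [0.004 0.032] [64.  69.  73.5]
scene 0.23 51 [-0.017 -0.026] [0.004 0.033] [55. 59. 65.]
scene 0.24 48 [-0.018 -0.028] [0.003 0.036] [62.  68.  71.5]
scene 0.25 51 [-0.019 -0.031] [0.003 0.035] [61. 68. 70.]
scene 0.26 13 [-0.018 -0.029] [0.001 0.036] [59. 68. 71.]
0.03209644118940013 [ 0.4210211  -0.20545759  0.20690102]
```

>>> jog_arm(delta_rot=[[0,0,0],[0,0,0],[0,0,0],[0,0,0],[0,0,0],[0,0,0],[0,0,0],[0,0,0],[0,0,0],[0,0,0],[0,0,0],[0,0,0]], travel=[[1,0,0],[2,0,0],[3,0,0],[3,0,0],[3,0,0],[3,0,0],[2,0,0],[1.1,0,0],[0,0,0],[0,0,0],[0,0,0],[0,0,0]], claw=[0.2,0.2,0.2,0.2,0.2,0.2,0.2,0.2,0.2,0.2,0.2,0.2])

```text
t: 8.25
ee_pos: [0.5961, -0.1608, 0.2077]
tcp_rot: [-3.142, 0.0, 0.252]
contact_force: [-0.2, 0.2, -1.0]
opening: 0.0322
grip_force: 15.0
```

```bash
python3 - <<'E'
from h import *
for n in("scene","top"):
    s=snapshot(n);p=sense()["ee_pos"]; W=cloud(s)
    m=(np.hypot(W[...,0]-p[0],W[...,1]-p[1])<.045)&(W[...,2]>.1)&(W[...,2]<.26)
    for z in np.arange(.11,.24,.01):
        k=m&(abs(W[...,2]-z)<.005); P=W[k]
        if len(P)>2: print(n,round(z,3),len(P),(P.min(0)-p).round(3)[:2],(P.max(0)-p).round(3)[:2],P.mean(0).round(4))
print(sense()["opening"],sense()["ee_pos"],sense()["tcp_rot"])
s=snapshot("scene");E=np.linalg.inv(s["extrinsics"]); c=E[:3,:3]@p+E[:3,3]; uv=(s["K"]@c)[:2]/c[2]; print(uv)
u,v=uv.astype(int); cv2.imwrite("pics/g3.png",cv2.resize(s["img"][v-40:v+80,u-70:u+70],None,fx=4,fy=4,interpolation=2))
E
```

```text
scene 0.13 14 [-0.017 -0.005] [0.006 0.021] [ 0.5869 -0.1495  0.1336]
scene 0.14 38 [-0.019 -0.005] [0.012 0.023] [ 0.5881 -0.1482  0.1405]
scene 0.15 36 [-0.022 -0.005] [0.011 0.024] [ 0.5855 -0.1473  0.1504]
scene 0.16 48 [-0.022 -0.007] [0.009 0.028] [ 0.5859 -0.1477  0.1601]
scene 0.17 52 [-0.022 -0.012] [0.015 0.024] [ 0.5873 -0.1481  0.1695]
scene 0.18 56 [-0.021 -0.006] [0.015 0.024] [ 0.5865 -0.1486  0.18  ]
scene 0.19 47 [-0.02  -0.007] [0.011 0.023] [ 0.5875 -0.1496  0.19  ]
scene 0.2 27 [-0.017 -0.006] [0.    0.021] [ 0.5837 -0.1521  0.1996]
scene 0.21 54 [-0.02 -0.03] [0.007 0.031] [ 0.5858 -0.1558  0.2109]
scene 0.22 75 [-0.02  -0.026] [0.011 0.034] [ 0.5897 -0.1554  0.2195]
scene 0.23 50 [-0.021 -0.032] [0.008 0.034] [ 0.5905 -0.1547  0.23  ]
top 0.15 3 [-0.02  -0.007] [-0.013  0.012] [ 0.579  -0.1579  0.1487]
top 0.16 7 [-0.021 -0.024] [0.002 0.001] [ 0.5858 -0.1756  0.1605]
top 0.17 26 [-0.022 -0.021] [-0.008  0.015] [ 0.5792 -0.1638  0.1693]
top 0.18 19 [-0.021 -0.02 ] [-0.     0.011] [ 0.5814 -0.1665  0.1795]
top 0.19 21 [-0.02 -0.02] [-0.003  0.011] [ 0.5809 -0.1652  0.1886]
top 0.2 5 [-0.018 -0.015] [-0.013  0.004] [ 0.5799 -0.165   0.1994]
top 0.21 29 [-0.019 -0.03 ] [-0.004  0.007] [ 0.5829 -0.1689  0.2119]
top 0.22 25 [-0.018 -0.03 ] [-0.005  0.007] [ 0.5845 -0.1674  0.2189]
0.0321438260892548 [ 0.59640838 -0.16079046  0.20788003] [ 3.14142136e+00 -2.14514678e-04  2.51963924e-01]
[287.04677135 168.06807315]
```

View pics/g3.png

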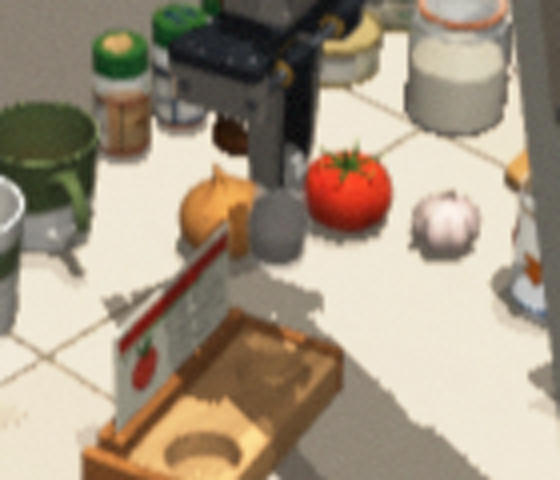

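The salt hangs upright from the finger at (278,225) in the crop, just above the -y well at (270,365). I'm lowering it in stages.

>>> jog_arm(delta_rot=[[0,0,0],[0,0,0],[0,0,0],[0,0,0],[0,0,0],[0,0,0],[0,0,0],[0,0,0]], travel=[[0,0,2],[0,0,2.5],[0,0,2.5],[0,0,2],[0,0,1],[0,0,0.7],[0,0,0.7],[0,0,0]], claw=[0.2,0.2,0.2,0.2,0.2,0.2,0.2,0.2])

```text
t: 9.2
ee_pos: [0.5968, -0.1605, 0.0934]
tcp_rot: [-3.141, 0.0, 0.253]
contact_force: [-0.2, 0.7, -1.1]
opening: 0.0321
grip_force: 15.0
```

>>> jog_arm(delta_rot=[[0,0,0],[0,0,0],[0,0,0],[0,0,0],[0,0,0]], travel=[[0,0,0.4],[0,0,0.3],[0,0,0.3],[0,0,0.2],[0,0,0]], claw=[0.2,0.2,0.2,0.2,0.2])

```text
t: 9.7
ee_pos: [0.5982, -0.161, 0.0831]
tcp_rot: [3.14, -0.002, 0.253]
contact_force: [-1.1, 0.4, 9.1]
opening: 0.0321
grip_force: 15.0
```

>>> jog_arm(delta_rot=[[0,0,0],[0,0,0],[0,0,0],[0,0,0],[0,0,0],[0,0,0],[0,0,0],[0,0,0],[0,0,0],[0,0,0],[0,0,0],[0,0,0],[0,0,0],[0,0,0],[0,0,0],[0,0,0]], travel=[[0,0,0],[0,0,0],[0,0,0],[0,0,-1.5],[0,0,-3],[0,0,-4],[0,0,-4],[0,0,-2.5],[-1.39,-4.69,0],[-1.39,-4.69,0],[-1.39,-4.69,0],[-1.39,-4.69,0],[-1.39,-4.69,0],[-1.39,-4.69,0],[0,0,0],[0,0,0]], claw=[0.5,0.6,0.65,0.65,0.65,0.65,0.65,0.8,0.8,0.8,0.8,0.8,0.8,0.8,0.8,0.8])

```text
t: 11.3
ee_pos: [0.4457, 0.092, 0.2326]
tcp_rot: [3.141, -0.002, 0.255]
contact_force: [-0.4, 1.0, -0.3]
opening: 0.0739
grip_force: 0.0
```

```bash
python3 - <<'E'
from h import *
s=snapshot("top"); np.savez("top2.npz",**s); W=cloud(s)
m=(np.hypot(W[...,0]-.597,W[...,1]+.163)<.04)
for lo,hi in((.036,.075),(.085,.115)):
    P=W[m&(W[...,2]>lo)&(W[...,2]<hi)]; print(len(P),P.mean(0).round(4),P.min(0).round(4),P.max(0).round(4))
print(sense()["ee_pos"])
cv2.imwrite("pics/t2.png",cv2.resize(s["img"][130:300,160:340],None,fx=3,fy=3,interpolation=2))
E
```

```text
154 [ 0.5932 -0.1644  0.0459] [ 0.567  -0.2011  0.036 ] [ 0.6364 -0.1238  0.0744]
136 [ 0.594  -0.1632  0.0934] [ 0.5784 -0.1801  0.0851] [ 0.6101 -0.1469  0.1021]
[0.44625866 0.09120105 0.23247128]
```

View pics/t2.png

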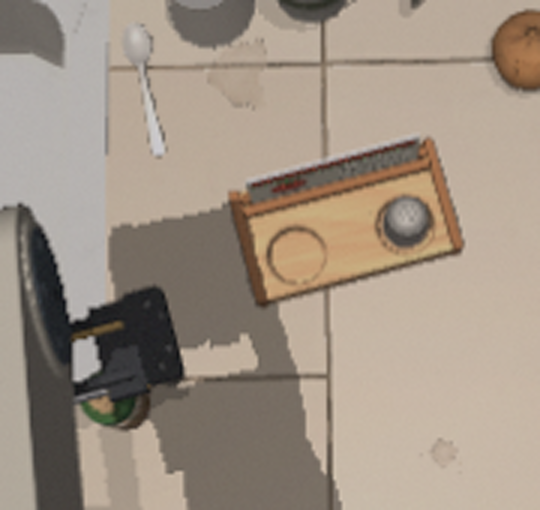

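The salt stands in the -y well at (405,222) in the crop. The gripper is now above the spice jar at (110,405).

>>> jog_arm(delta_rot=[[0,0,0],[0,0,0],[0,0,0],[0,0,0],[0,0,0],[0,0,0],[0,0,0],[0,0,0],[0,0,0],[0,0,0],[0,0,0],[0,0,0],[0,0,0]], travel=[[0,0,3.5],[0,0,4],[0,0,4],[0,0,3.5],[0,0,2.6],[0,0,1],[0,0,0],[0,0,0],[0,0,0],[0,0,0],[0,0,0],[0,0,0],[0,0,0]], claw=[0.8,0.8,0.8,0.8,0.8,0.8,0.8,0.48,0.48,0.3,0.3,0.3,0.3], squeeze=20)

```text
t: 12.65
ee_pos: [0.4466, 0.0913, 0.0464]
tcp_rot: [3.141, -0.002, 0.253]
contact_force: [-0.9, -1.0, 8.6]
opening: 0.0458
grip_force: 20.0
```

>>> jog_arm(delta_rot=[[0,0,0],[0,0,0],[0,0,0],[0,0,0],[0,0,0],[0,0,0],[0,0,0]], travel=[[0,0,-1],[0,0,-2],[0,0,-3],[0,0,-4],[0,0,-3],[0,0,-1],[0,0,0]], claw=[0.3,0.3,0.3,0.3,0.3,0.3,0.3])

```text
t: 13.35
ee_pos: [0.4465, 0.0914, 0.1869]
tcp_rot: [3.141, -0.003, 0.253]
contact_force: [0.5, -0.2, -1.5]
opening: 0.0459
grip_force: 20.0
```

```bash
python3 - <<'E'
from h import *
s=snapshot("scene");p=sense()["ee_pos"]; W=cloud(s)
m=(np.hypot(W[...,0]-p[0],W[...,1]-p[1])<.05)
for z in np.arange(.08,.24,.01):
    k=m&(abs(W[...,2]-z)<.005); P=W[k]
    if len(P)>2: print(round(z,3),len(P),(P.min(0)-p).round(3)[:2],(P.max(0)-p).round(3)[:2],np.median(s["img"][k],0))
print(sense()["opening"],sense()["ee_pos"],sense()["tcp_rot"])
E
```

```text
0.14 28 [-0.023 -0.011] [0.009 0.024] [127.5 139.  146.5]
0.15 63 [-0.025 -0.014] [0.015 0.027] [ 95. 108. 127.]
0.16 71 [-0.024 -0.009] [0.015 0.027] [101. 116. 126.]
0.17 66 [-0.026 -0.01 ] [0.008 0.026] [ 84.   96.5 103.5]
0.18 48 [-0.025 -0.012] [-0.004  0.025] [ 83.  100.5 115.5]
0.19 62 [-0.024 -0.033] [-0.    0.04] [63.  72.  88.5]
0.2 72 [-0.024 -0.034] [0.    0.039] [58. 66. 73.]
0.21 88 [-0.024 -0.036] [0.   0.04] [ 70.5  88.5 106. ]
0.22 92 [-0.022 -0.037] [0.001 0.042] [62. 69. 73.]
0.23 70 [-0.024 -0.036] [-0.     0.039] [26.  52.  21.5]
0.04530122213624742 [0.44558698 0.09116582 0.18548705] [-3.14158828e+00 -5.70533714e-04  2.52677939e-01]
```

>>> jog_arm(delta_rot=[[0,0,0],[0,0,0],[0,0,0],[0,0,0],[0,0,0],[0,0,0],[0,0,0],[0,0,0],[0,0,0]], travel=[[0.8,1.8,0],[1.6,3.6,0],[1.6,3.6,0],[1.6,3.6,0],[1.6,3.6,0],[1.04,1.99,0],[0,0,0],[0,0,0],[0,0,0]], claw=[0.3,0.3,0.3,0.3,0.3,0.3,0.3,0.3,0.3])

```text
t: 14.3
ee_pos: [0.5696, -0.0635, 0.1843]
tcp_rot: [-3.14, 0.002, 0.253]
contact_force: [0.4, -0.0, -1.3]
opening: 0.0458
grip_force: 20.0
```

>>> jog_arm(delta_rot=[[0,0,0],[0,0,0],[0,0,0],[0,0,0],[0,0,0],[0,0,0],[0,0,0]], travel=[[0,0,2],[0,0,2.5],[0,0,2.5],[0,0,2],[0,0,1],[0,0,0],[0,0,0]], claw=[0.3,0.3,0.3,0.3,0.3,0.3,0.3])

```text
t: 15.0
ee_pos: [0.5712, -0.064, 0.0862]
tcp_rot: [3.141, -0.0, 0.253]
contact_force: [-0.4, -0.0, -0.4]
opening: 0.0459
grip_force: 20.0
```

Bottom at about 40 mm. Lowering slowly.

>>> jog_arm(delta_rot=[[0,0,0],[0,0,0],[0,0,0],[0,0,0],[0,0,0]], travel=[[0,0,0.4],[0,0,0.4],[0,0,0.4],[0,0,0.3],[0,0,0]], claw=[0.3,0.3,0.3,0.3,0.3])

```text
t: 15.5
ee_pos: [0.5712, -0.0644, 0.0703]
tcp_rot: [3.142, -0.0, 0.252]
contact_force: [0.9, -0.5, -1.3]
opening: 0.046
grip_force: 20.0
```

In the well, no contact. Down to the floor.

>>> jog_arm(delta_rot=[[0,0,0],[0,0,0],[0,0,0],[0,0,0],[0,0,0]], travel=[[0,0,0.5],[0,0,0.4],[0,0,0.3],[0,0,0.3],[0,0,0]], claw=[0.3,0.3,0.3,0.3,0.3])

```text
t: 16.0
ee_pos: [0.5713, -0.0645, 0.0555]
tcp_rot: [3.141, -0.0, 0.253]
contact_force: [1.8, -0.1, 1.1]
opening: 0.0458
grip_force: 20.0
```

>>> jog_arm(delta_rot=[[0,0,0],[0,0,0],[0,0,0],[0,0,0],[0,0,0],[0,0,0],[0,0,0],[0,0,0],[0,0,0],[0,0,-8.05],[0,0,-8.05],[0,0,-8.05],[0,0,-8.05],[0,0,-8.05],[0,0,-8.05],[0,0,-8.05],[0,0,-8.05],[0,0,-8.05],[0,0,-8.05],[0,0,0]], travel=[[0,0,0],[0,0,0],[0,0,0],[0,0,0],[0,0,-2],[0,0,-4],[0,0,-4],[0,0,-4],[0,0,-3],[0,0,0],[0,0,0],[0,0,0],[0,0,0],[0,0,0],[0,0,0],[0,0,0],[0,0,0],[0,0,0],[0,0,0],[0,0,0]], claw=[0.55,0.6,0.62,0.62,0.62,0.62,0.62,0.62,0.62,0.9,0.9,0.9,0.9,0.9,0.9,0.9,0.9,0.9,0.9,0.9])

```text
t: 18.0
ee_pos: [0.5708, -0.0644, 0.2255]
tcp_rot: [-3.141, -0.0, 1.66]
contact_force: [-0.1, -0.5, -0.1]
opening: 0.0827
grip_force: 0.0
```

>>> jog_arm(delta_rot=[[0,0,0],[0,0,0],[0,0,0],[0,0,0],[0,0,0]], travel=[[-4.13,-1.3,0],[-4.13,-1.3,0],[-4.13,-1.3,0],[-4.13,-1.3,0],[0,0,0]], claw=[0.9,0.9,0.9,0.9,0.9])

```text
t: 18.5
ee_pos: [0.5324, -0.2377, 0.2256]
tcp_rot: [-3.141, 0.001, 1.649]
contact_force: [-0.1, 1.2, 0.2]
opening: 0.0829
grip_force: 0.0
```

```bash
python3 - <<'E'
from h import *
for n in("top","scene"):
    s=snapshot(n); np.savez(n+"3.npz",**s)
    W=cloud(s); I=s["img"].astype(int)
    for c,z in(((.597,-.163),.099),((.572,-.066),.115)):
        try: print(n,topdisc(s,c,.035,z,.006))
        except Exception as e: print(n,"hidden")
    b=(I[...,0]>I[...,2]+40)&(I[...,0]>I[...,1]+25)&(np.hypot(W[...,0]-.497,W[...,1]+.403)<.05)
    P=W[b]
    if len(P)<9: continue
    print(" clip",len(P),P.min(0),P.max(0))
    Q=P[P[:,2]>.165]; l,lab,c=cv2.kmeans(Q[:,:2].astype(np.float32),2,None,(3,50,1e-5),5,0)
    print("  tails",c.tolist(),np.bincount(lab.ravel()))
    for j in(0,1):
        q=Q[lab.ravel()==j]; print("   ",q.min(0).round(4),q.max(0).round(4))
print(sense()["ee_pos"])
E
```

```text
top (array([ 0.596 , -0.1597,  0.5936, -0.1632,  0.0148]), 58)
top (array([ 0.5693, -0.0666,  0.5692, -0.0666,  0.0226]), 252)
 clip 160 [ 0.47413251 -0.41797666  0.09689964] [ 0.51968999 -0.39249181  0.17633518]
  tails [[0.4759022891521454, -0.40594062209129333], [0.5176620483398438, -0.4024202227592468]] [18 22]
    [ 0.4741 -0.4174  0.1664] [ 0.4797 -0.3967  0.1763]
    [ 0.5153 -0.4137  0.1653] [ 0.5197 -0.3927  0.1763]
scene (array([ 0.5902, -0.1534,  0.5887, -0.1519,  0.0144]), 32)
scene (array([ 0.5674, -0.0584,  0.5667, -0.0583,  0.0238]), 153)
[ 0.53316766 -0.23399164  0.22544506]
```

>>> jog_arm(delta_rot=[[0,0,0],[0,0,0],[0,0,0],[0,0,0],[0,0,0],[0,0,0]], travel=[[-4.13,-1.28,0],[-4.13,-1.28,0],[-4.13,-1.28,0],[-4.13,-1.28,0],[0,0,0],[0,0,0]], claw=[0.9,0.9,0.9,0.9,0.9,0.9])

```text
t: 19.2
ee_pos: [0.4972, -0.4017, 0.2252]
tcp_rot: [-3.141, -0.001, 1.655]
contact_force: [1.0, 0.4, -0.4]
opening: 0.0827
grip_force: 0.0
```

```bash
python3 -c "
from h import *
s=sense();print(s['ee_pos'],s['tcp_rot'])"
```

```text
[ 0.49715131 -0.40166816  0.22521415] [-3.14141415e+00 -1.01591115e-03  1.65548213e+00]
```

>>> jog_arm(delta_rot=[[0,0,0],[0,0,0],[0,0,0],[0,0,0],[0,0,0],[0,0,0],[0,0,0],[0,0,0],[0,0,0]], travel=[[0,-0.05,2],[0,0,2.5],[0,0,2],[0,0,1.5],[0,0,0.8],[0,0,0],[0,0,0],[0,0,0],[0,0,0]], claw=[0.9,0.9,0.9,0.9,0.9,0.7,0.55,0.5,0.5], squeeze=22)

```text
t: 20.1
ee_pos: [0.4967, -0.4029, 0.1385]
tcp_rot: [3.141, 0.001, 1.657]
contact_force: [-0.3, 0.2, 0.1]
opening: 0.0528
grip_force: 0.0
```

>>> jog_arm(delta_rot=[[0,0,0],[0,0,0],[0,0,0],[0,0,0],[0,0,0],[0,0,0],[0,0,0],[0,0,0],[0,0,0],[0,0,0]], travel=[[0,0,0],[0,0,0],[0,0,0],[0,0,0],[0,0,0],[0,0,0],[0,0,0],[0,0,0],[0,0,0],[0,0,0]], claw=[0.4,0.3,0.2,0.1,0.1,0.1,0.1,0.1,0.1,0.1])

```text
t: 21.1
ee_pos: [0.4963, -0.4025, 0.1376]
tcp_rot: [3.142, -0.0, 1.658]
contact_force: [-0.9, -0.3, -0.6]
opening: 0.0217
grip_force: 22.0
```

>>> jog_arm(delta_rot=[[0,0,0],[0,0,0],[0,0,0],[0,0,0],[0,0,0],[0,0,0],[0,0,0],[0,0,0]], travel=[[0,0,-0.5],[0,0,-1],[0,0,-1.5],[0,0,-2],[0,0,-2],[0,0,-1],[0,0,0],[0,0,0]], claw=[0.1,0.1,0.1,0.1,0.1,0.1,0.1,0.1])

```text
t: 21.9
ee_pos: [0.4962, -0.4025, 0.2176]
tcp_rot: [3.141, 0.0, 1.657]
contact_force: [0.6, 0.1, -0.4]
opening: 0.0219
grip_force: 22.0
```

>>> jog_arm(delta_rot=[[0,0,-4.7],[0,0,-4.7],[0,0,0],[0,0,0],[0,0,0],[0,0,0],[0,0,0],[0,0,0],[0,0,0],[0,0,0],[0,0,0],[0,0,0],[0,0,0],[0,0,0]], travel=[[0,0,0],[0,0,0],[1.5,1.2,0],[3,2.4,0],[3.6,2.9,0],[3.6,2.9,0],[3.6,2.9,0],[3.6,2.9,0],[3,2.4,0],[2.4,2,0],[1.5,1.4,0],[0,0,0],[0,0,0],[0,0,0]], claw=[0.1,0.1,0.1,0.1,0.1,0.1,0.1,0.1,0.1,0.1,0.1,0.1,0.1,0.1])

```text
t: 23.3
ee_pos: [0.6351, -0.1008, 0.2171]
tcp_rot: [-3.141, -0.0, 1.821]
contact_force: [0.1, -0.7, 0.3]
opening: 0.0216
grip_force: 22.0
```

```bash
python3 - <<'E'
from h import *
s=snapshot("scene");q=sense();p=q["ee_pos"];print(p,q["tcp_rot"],q["opening"]); W=cloud(s); I=s["img"].astype(int)
np.savez("scene4.npz",**s)
e=np.array([.9686,.2487]); f=np.array([-.2487,.9686])
b=(I[...,0]>I[...,2]+40)&(I[...,0]>I[...,1]+25)&(np.hypot(W[...,0]-p[0],W[...,1]-p[1])<.07)&(W[...,2]>.1)
P=W[b]
for z in np.arange(.14,.27,.01):
    Q=P[abs(P[:,2]-z)<.005]
    if len(Q): a=(Q[:,:2]-p[:2])@e; c=(Q[:,:2]-p[:2])@f; print(round(z,3),len(Q),a.min().round(4),a.max().round(4),c.min().round(4),c.max().round(4))
m=(abs(W[...,2]-.127)<.006)&(np.hypot(W[...,0]-.635,W[...,1]+.1)<.11)
Q=W[m][:,:2]-p[:2]; print("card x",np.percentile(Q@e,[5,50,95]).round(4),"y",np.percentile(Q@f,[1,99]).round(4))
E=np.linalg.inv(s["extrinsics"]); c=E[:3,:3]@p+E[:3,3]; u,v=((s["K"]@c)[:2]/c[2]).astype(int)
cv2.imwrite("pics/g4.png",cv2.resize(s["img"][v-40:v+80,u-70:u+70],None,fx=4,fy=4,interpolation=2))
E
```

```text
[ 0.63512784 -0.10110008  0.21729201] [-3.14088396e+00 -1.46473939e-04  1.82026599e+00] 0.021456814792953156
0.16 15 -0.024 0.0173 -0.0041 0.0139
0.17 38 -0.0238 0.0168 -0.0069 0.0135
0.18 29 -0.0193 0.014 -0.0081 0.0123
0.19 25 -0.018 0.0125 -0.0077 0.0108
0.2 44 -0.0152 0.0091 -0.0096 0.0129
0.21 25 -0.0116 0.0089 -0.0095 0.0153
0.22 18 0.0044 0.0114 -0.0126 0.0149
0.23 20 0.0035 0.0112 -0.0082 0.0157
0.24 21 0.0041 0.0107 -0.0152 0.0116
0.25 10 0.004 0.0087 -0.0087 0.012
card x [-0.0013  0.0013  0.0042] y [-0.0725  0.0757]
```

View pics/g4.png

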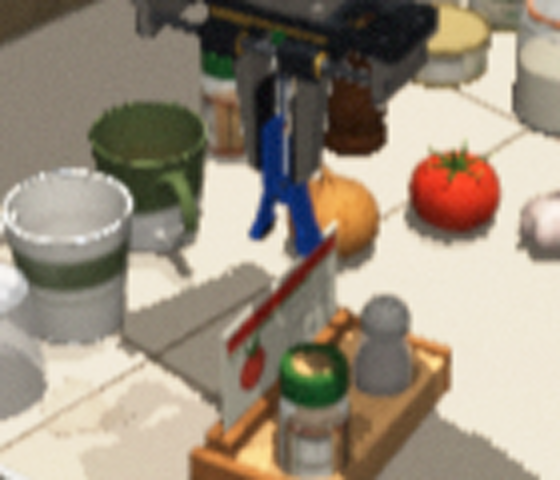

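The view shows the clip gripped wide open, jaws at (262,235) and (308,235), above the middle of the card's top edge (~(285,285)). Both jars stand in their wells, at (313,410) and (385,345). The card reads 3 to 5 mm toward +x of the clip in this view and about 0 in the top view, so I'll shift by 3 mm and descend slowly.

>>> jog_arm(delta_rot=[[0,0,0],[0,0,0],[0,0,0],[0,0,0],[0,0,0],[0,0,0],[0,0,0],[0,0,0],[0,0,0]], travel=[[0,0.3,0],[0,0,0],[0,0,1],[0,0,1],[0,0,1],[0,0,0.6],[0,0,0.4],[0,0,0],[0,0,0]], claw=[0.1,0.1,0.1,0.1,0.1,0.1,0.1,0.1,0.1])

```text
t: 24.25
ee_pos: [0.6388, -0.0997, 0.1777]
tcp_rot: [3.141, 0.0, 1.822]
contact_force: [-0.1, -0.3, -0.0]
opening: 0.0218
grip_force: 22.0
```

```bash
python3 - <<'E'
from h import *
s=snapshot("scene");q=sense();p=q["ee_pos"];print(p,q["contact_force"],q["opening"]); W=cloud(s); I=s["img"].astype(int)
e=np.array([.9686,.2487]); f=np.array([-.2487,.9686])
b=(I[...,0]>I[...,2]+40)&(I[...,0]>I[...,1]+25)&(np.hypot(W[...,0]-p[0],W[...,1]-p[1])<.07)&(W[...,2]>.1)
P=W[b]
for z in np.arange(.11,.18,.01):
    Q=P[abs(P[:,2]-z)<.005]
    if len(Q): a=(Q[:,:2]-p[:2])@e; print(round(z,3),len(Q),np.sort(a).round(3)[[0,1,-2,-1]],a[a<0].max().round(4) if (a<0).any() else 0,a[a>0].min().round(4) if (a>0).any() else 0)
print(P[:,2].min())
m=(abs(W[...,2]-.125)<.006)&(np.hypot(W[...,0]-.635,W[...,1]+.1)<.11)&~b&(abs((W[...,:2]-p[:2])@f)>.02)
Q=W[m][:,:2]-p[:2]; print("card x",np.percentile(Q@e,[5,50,95]).round(4))
E=np.linalg.inv(s["extrinsics"]); c=E[:3,:3]@p+E[:3,3]; u,v=((s["K"]@c)[:2]/c[2]).astype(int)
cv2.imwrite("pics/g5.png",cv2.resize(s["img"][v-25:v+65,u-50:u+50],None,fx=6,fy=6,interpolation=2))
E
```

```text
[ 0.63891882 -0.0997461   0.17794188] [ 0.76099818  0.23841491 -1.08572503] 0.02170081651143135
0.12 12 [-0.024 -0.023  0.015  0.017] -0.0165 0.0151
0.13 41 [-0.025 -0.024  0.018  0.019] -0.0152 0.0109
0.14 21 [-0.018 -0.017  0.013  0.014] -0.0147 0.0103
0.15 22 [-0.017 -0.017  0.011  0.011] -0.0031 0.0085
0.16 37 [-0.016 -0.014  0.008  0.008] -0.0006 0.0008
0.17 32 [-0.013 -0.013  0.008  0.009] -0.0004 0.0035
0.11781440693644163
card x [-0.0051 -0.0029  0.0002]
```

View pics/g5.png

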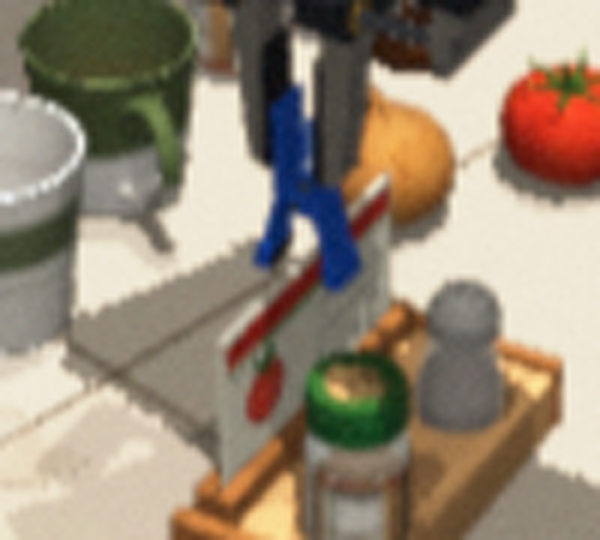

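The clip straddles the card centrally: the far jaw is at (270,250) behind the card, the near jaw at (340,275) in front of it, and the card edge passes between them at about (305,265). I'll go a further 8 mm down for depth margin.

>>> jog_arm(delta_rot=[[0,0,0],[0,0,0],[0,0,0],[0,0,0],[0,0,0],[0,0,0]], travel=[[0,0,0.4],[0,0,0.4],[0,0,0],[0,0,0],[0,0,0],[0,0,0]], claw=[0.1,0.1,0.1,0.1,0.1,0.1])

```text
t: 24.9
ee_pos: [0.6387, -0.0998, 0.1697]
tcp_rot: [3.141, 0.0, 1.822]
contact_force: [-0.5, -0.3, -0.2]
opening: 0.0217
grip_force: 22.0
```

```bash
python3 - <<'E'
from h import *
s=snapshot("scene");t=snapshot("top");q=sense();p=q["ee_pos"];print(p,q["contact_force"],q["opening"],q["grip_force"])
I=s["img"].astype(int);W=cloud(s);b=(I[...,0]>I[...,2]+40)&(I[...,0]>I[...,1]+25)&(np.hypot(W[...,0]-p[0],W[...,1]-p[1])<.07)&(W[...,2]>.09)
print("clip zmin",np.sort(W[b][:,2])[:5])
for c,z in(((.594,-.158),.099),((.568,-.062),.115)): print(topdisc(s,c,.035,z,.006))
W=cloud(t);m=(np.hypot(W[...,0]-.531,W[...,1]+.402)<.05)&(W[...,2]>.09);P=W[m];print("tumbler",len(P),cv2.minEnclosingCircle(P[:,:2].astype(np.float32)),P[:,2].max())
E
```

```text
[ 0.63868729 -0.09977697  0.16971514] [-1.08912866 -0.03058203 -0.0372852 ] 0.0212699388440152 21.98846161365509
clip zmin [0.10900774 0.10998726 0.1109177  0.11185856 0.11252397]
(array([ 0.5916, -0.1529,  0.5887, -0.1519,  0.0144]), 31)
(array([ 0.567 , -0.0587,  0.5662, -0.0576,  0.0246]), 152)
tumbler 154 ((0.5311089754104614, -0.40270572900772095), 0.03561443090438843) 0.1113269754379469
```

Lips are at about 111 mm, 14 to 19 mm below the card edge. Jars and tumbler have not moved, and there is no contact force. Handing in.

```bash
python3 -c "
from plant import hand_in
print(hand_in())"
```

```text
the job is handed in; nothing more can be done
None
```

I handed the job in at about 25 s, but the hand-in returned no verdict. The salt and spice jars stand in the two wells, and the clip is squeezed wide open and centred over the card's top edge, one jaw on each side, with no sign of contact.

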